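# Lock a block in the swing-clamp fixture

### The job

Clamp the grey-brown block ready for drilling: set it down into the pocket of the swing-clamp fixture so that it lies flat on the pocket's floor, then turn the clamp by its knob, up over the cam, until it drops into its low notch with its foot pressing on the block. Turn it gently and stop as soon as it has dropped, without forcing it against the end stop, and leave the block, clamped, and the other things where they are.

Things in the scene. Friction and masses are not known exactly. Their poses are not given: they have to be found in the camera images.
- fixture: fixed plywood plate, 130 (its x) x 240 (its y) x 18 mm high, with a round cam and clamp post standing on it. Origin: on the bench surface exactly under the post (the clamp's vertical turning axis); z up. The block's pocket lies on its +y side, and the axes turn with the plate.
- pocket (a point): centre of the floor of the rectangular pocket on the plate, 18 mm above the bench, at (0, 85) mm in the fixture's frame; axes are the fixture's. The pocket is 59 mm (x) by 44 mm (y) inside, with aluminium walls 7 mm thick and 10 mm high.
- work_block: the loose grey-brown block to clamp, 40 mm (its x) x 55 mm (its y) x 40 mm high, 0.1 to 0.2 kg. Origin: centre of its underside. It fits the pocket with its long side (y) along the fixture's x, either way round; the cam stands close by the pocket, so hold the block by its ends, 55 mm apart.
- clamp: swing clamp on the post: a level grey arm carries the foot (clamp's +x), a thin steel bar the upright knob (its -x). It turns about the post and slides up and down on it; a spring presses it down, 21 to 27 N. Origin: post axis, bench height at the clamp's low level. At the start the foot points along the fixture's +x, knob along its -x (within 0.2 rad).
- hub (a point): top of the clamp's hub on the turning axis, 85 mm above the bench at low level; axes are the clamp's. Turn the clamp counter-clockwise seen from above, about a quarter turn, so the foot comes over the pocket (fixture's +y) and the knob to the fixture's -y. Needs 1 to 8 N sideways at the knob; the clamp may slide back down the cam's slope when let go.
- cam (a point): foot of the round cam on the post axis, 18 mm above the bench; axes are the fixture's. From the start the clamp's pin rides level for up to 0.8 rad of turn, then about 9 mm up within about 0.6 rad, then a level hump of about 0.55 rad; then it drops 9 mm over a square edge, within about 0.05 rad, into a narrow notch (under 2 mm play) that holds it both ways.
- end_stop_zone (a point): point above the cam on the fixture's +y side, 50 mm from the post axis, 50 mm high; axes are the fixture's. Just past the notch a rigid stop ends the turn. The notch is square to the fixture (foot at its +y) only within 0.27 rad (32 mm at the knob) either way: that setting is not measured, find it by feel. Up to about 20 N at the knob is harmless there.
- knob (a point): middle of the top of the clamp's black upright knob, 24 mm diameter, 43 mm tall, of which the upper 36 mm stand free above the bar; 120 mm from the post's axis; about 118 mm above the bench at the clamp's low level and 126 mm on the hump. Axes are the clamp's.
- foot (a point): middle of the underside of the clamp's foot (20 mm diameter rubber disc), 85 mm from the post's axis, under the arm. About 58 mm above the bench at the clamp's low level, which is just the height of the top of the block lying in the pocket; 66 mm on the hump.
- plaster_tile: bystander: loose white plaster block, 50 x 50 x 25 mm high; origin centre of underside
- turned_part: bystander: short white turned spindle part standing upright, 57 mm diameter, 75 mm high; origin centre of underside
- small_jar: bystander: loose blue jar with black cap, 54 mm diameter, 70 mm high; origin centre of underside
There are look-alikes about, which are no part of the job. Leave any orange or yellow look-alike of the work_block alone.

How it is judged:
By the outcome, as a careful person would: the job done as asked, in the order asked, and still so for the second after the job is handed in, with the robot touching nothing.
It also fails if it takes over 72 s, if anything falls off the work surface, if the arm or the gripper's body presses on something with over 40 N, if the wrist force passes 120 N, or if a joint passes its speed limit or range.

### The arm

A 7-joint arm with a two-finger parallel gripper is mounted at the origin on a cart in front of the work surface, level with it; the furniture and walls round the work are solid. World frame = base frame: x ahead of the robot, y to its left, z up, the work surface at z = 0. Lengths are in mm, angles in rad, forces in N, time in s.
With the tool pointing down it reaches from about 400 to 875 mm from the base axis. Payload 6.5 kg.
Tool frame: the origin (TCP) lies midway between the tips of the shut fingers; the grasp point (between the pads) lies env.grip_point_offset behind it (env.grip_point_offset is the distance from the TCP to the grasp point, in mm); z points along the fingers, y is the line along which they close (so a half turn about z gives the same grasp; the last joint's range is limited). The gripper opens to 85 mm and grips with 20 to 120 N. Pads are 22 mm wide; open, the fingers measure 114 mm over their backs; the gripper's body (76 mm by 85 mm) begins 54 mm behind the grasp point. The pads swing forward as they close: fully open they stand 13 mm farther back than shut.
Start: joints at [1.119, 0.536, -0.004, 1.538, 0.003, 1.067, -0.071], TCP at [244.59, -602.217, 231.29] pointing down, gripper open.
Joint ranges: [-2.7, 2.7], [-0.37, 2.16], [-1.27, 1.26], [0.24, 2.4], [-1.31, 4.45], [0.19, 1.91], [-2.76, 2.76]. Speed limits (rad/s): [2.39, 2.39, 3.14, 3.14, 3.14, 3.14, 3.14].

### API

Orientations are given as a unit quaternion [x, y, z, w].
In Python, from cell import env, eyes, workorder gives the robot as it stands. The module is installed in compiled form; this text tells all that it offers.
- The arm moves only by the tool carry_out, never from a script. Its argument "motion" is a list that holds one entry, the list of rows, each a list of 6 numbers: the shift along the world's x, y, z in cm, then the turn, a rotation vector about the world's x, y, z in rad. A call has 1 to 10 rows; each row is the pose to reach, as a shift and turn from the pose commanded when the call began; what a row does not reach only later rows make up. A row lasts 1/10 s, in which the tool goes at most 50 mm and 8.59 degrees, less where a joint would pass 70% of its speed; a pose out of reach is approached as far as the arm can. A call with a gripper value outside its range is refused whole. "jaw" is the finger opening in cm, from 0 to 8.54, set as the call begins (left out, the last holds). The fingers move at their own pace and stop on an object; "grip_force" is the grip in N (left out, the last holds). Time passes only in rows, so rows that repeat a pose let the fingers close. It gives the time, the measured TCP pose, the force, the opening and the grip force at its end, in the units of the state.
- env.get_state(): the state, without advancing time (a new reading comes with each control period).
- eyes.grab_frame(name): name is "scene" or "top"; returns a dict with "color" (480x640x3 uint8, red, green, blue), "fx", "fy", "cx", "cy" (pixels), "R" (3x3) and "t" (3): a world point X has camera coordinates R X + t. Camera axes: x right, y down, z forward; pixel columns grow to the right and rows downward; lengths in mm; the calibration is good to about 2 mm. A picture is of the moment at which its call begins. There is no depth.
- workorder.finish_job(): hands the job in; it is judged then, once.
The state is a dict: "clock": time; "joint_positions": joint angles; "joint_velocities": joint speeds; "joint_efforts": joint torques, N m; "eef_pos": TCP position; "tool_rot": TCP orientation; "wrist_force": force on the tool from outside, world axes, zero at the start; "torque": the same for the moment, N m; "opening": opening from 0.0 (shut) to 1.0 (fully open); "finger_force": force on a finger pad.
Only numpy, scipy, OpenCV 4.12 (cv2) and the standard library are available. Lean on these libraries where they do the work, as an engineer would, in place of code of your own. Each camera call takes 0.05 s, during which the arm holds its last target. There are 200 camera calls.

## Working session

There is one attempt and no reset: what is moved stays moved. The work goes in short steps, Python scripts to look and compute and a tool call to move; the robot and the scene stay as the last step left them, time stands still between calls to the robot, and variables do not carry over. Pictures are saved under pics/ and viewed, at most 10 in all, crops included, and the job is handed in when it is done.

Besides the shell and the picture viewer there is one more tool, called after "Request:" as name(argument=value, ...) on one line, values as JSON. carry_out: Moves the arm, as the interface text tells. Its arguments: {"type":"object","properties":{"motion":{"type":"array","items":{"type":"array","items":{"type":"array","items":{"type":"number"}}}},"jaw":{"type":"number"},"grip_force":{"type":"number"}},"required":["motion"]}

```bash
mkdir -p pics
python3 - <<'E'
from cell import env,eyes
import cv2
print(env.get_state(), env.grip_point_offset)
for n in("scene","top"):
    f=eyes.grab_frame(n); cv2.imwrite(f"pics/{n}0.png",f["color"][:,:,::-1])
    print(n,f["fx"],f["fy"],f["cx"],f["cy"],f["R"],f["t"])
E
```

```text
{'clock': 0.0, 'joint_positions': array([ 1.1188023 ,  0.53716978, -0.00446276,  1.53887807,  0.00260801,
        1.06735045, -0.07117851]), 'joint_velocities': array([-1.19133951e-03, -1.56051127e-03, -1.21428430e-03,  1.71101786e-04,
       -1.10926233e-04, -2.54803821e-04,  1.13598120e-05]), 'joint_efforts': array([-1.73633132e-03, -5.83426380e+01,  1.04804289e+00, -2.59114140e+01,
        1.23076068e-02,  9.57289129e-03,  7.13801455e-06]), 'eef_pos': array([ 244.33874035, -601.62187939,  230.40862464]), 'tool_rot': array([ 9.81441273e-01,  1.91760837e-01, -2.34237007e-04, -8.68896752e-04]), 'wrist_force': array([ 0.05425154, -0.21872166,  0.85010248]), 'torque': array([-0.0135932 , -0.02805539,  0.02497619]), 'finger_force': 0.0, 'opening': 1.004985597036205} 18.700000000000003
scene 481.27534209385703 481.27534209385703 326.5664063903875 232.40428928466508 [[-0.63674166 -0.7708716  -0.01780567]
 [-0.60013424  0.50994696 -0.61627347]
 [ 0.48414766 -0.3817212  -0.78733091]] [ 343.84444357  365.61508507 1040.24256112]
top 505.35344202932345 505.35344202932345 317.14596082211955 240.63412334436327 [[-0.02046369 -0.9997707  -0.0063068 ]
 [-0.98537108  0.02123564 -0.1690943 ]
 [ 0.16918946  0.00275425 -0.9855797 ]] [   3.46085768  543.54326561 1257.00225887]
```

View pics/top0.png

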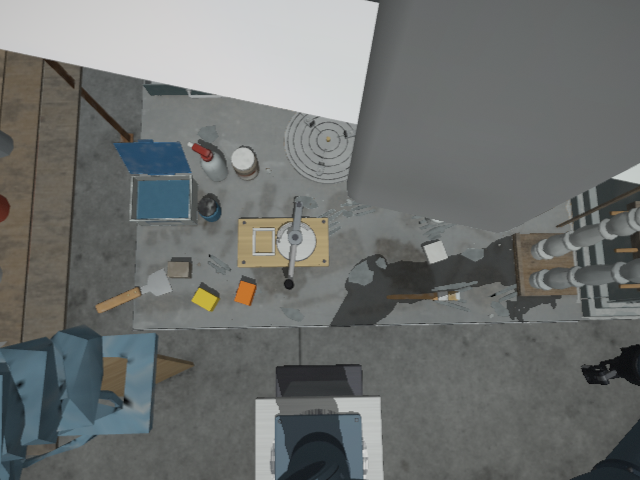

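View pics/scene0.png

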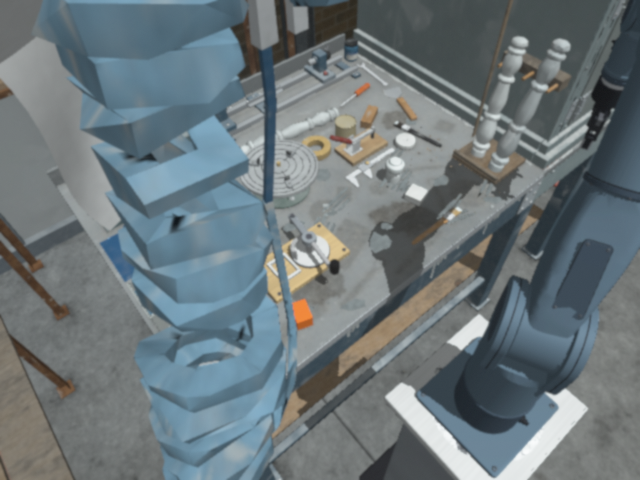

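The top view shows the fixture plate at (283,242), with its pocket at (263,241), the hub at (295,238), the knob at (289,284) and the foot end near (297,203). There are three block candidates: grey-brown (179,268), yellow (205,299) and orange (245,292). Only (179,268) has the right colour. I'll confirm it in a crop.

```bash
cat > h.py <<'E'
import numpy as np
from cell import env,eyes
import cv2
def ray(f,u,v,z):
    d=np.array([(u-f["cx"])/f["fx"],(v-f["cy"])/f["fy"],1.]);R=np.array(f["R"]);t=np.array(f["t"])
    o=-R.T@t; d=R.T@d; return o+d*(z-o[2])/d[2]
def proj(f,X):
    c=np.array(f["R"])@np.array(X,float)+f["t"]; return np.array([f["fx"]*c[0]/c[2]+f["cx"],f["fy"]*c[1]/c[2]+f["cy"]])
def crop(f,x0,y0,x1,y1,s,name):
    cv2.imwrite("pics/"+name,cv2.resize(f["color"][y0:y1,x0:x1,::-1],None,fx=s,fy=s,interpolation=cv2.INTER_CUBIC))
E
python3 - <<'E'
from h import *
f=eyes.grab_frame("top"); crop(f,160,190,340,310,4.4,"crop1.png")
for n,u,v,z in [("block top",179,268,40),("hub",295,238,85),("knob",289,284,118),("pocket",263,241,28)]: print(n,ray(f,u,v,z).round(1))
E
```

```text
block top [480.8 348.8  40. ]
hub [544.7  47.2  85. ]
knob [427.   61.6 118. ]
pocket [548.7 133.8  28. ]
```

View pics/crop1.png

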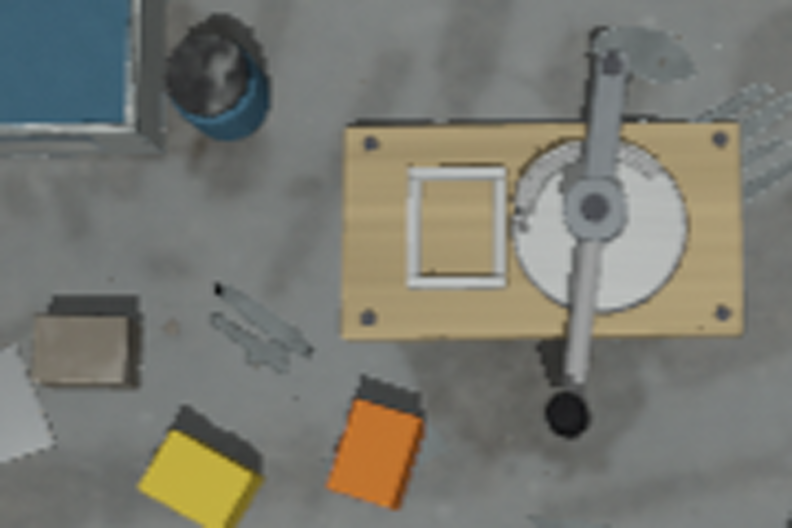

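The crop confirms the grey-brown block at crop (82,350), separate from the yellow and orange ones. Next I'll fit sub-pixel outlines.

Run:
```python
from h import *
fs=[eyes.grab_frame("top") for _ in range(4)]; f=fs[0]
im=np.mean([g["color"] for g in fs],0).astype(np.float32)
for (u,v) in [(179,268),(184,278),(190,268),(172,258),(180,258),(180,285),(150,260),(260,225),(240,225)]: print(u,v,im[v,u].round())
S=8
def fit(x0,y0,x1,y1,fun,z,seed):
    c=cv2.resize(im[y0:y1,x0:x1],None,fx=S,fy=S,interpolation=cv2.INTER_CUBIC)
    m=fun(c).astype(np.uint8)
    n,l,st,_=cv2.connectedComponentsWithStats(m)
    k=1+np.argmax(st[1:,4]); cs,_=cv2.findContours((l==k).astype(np.uint8),0,1)
    p=max(cs,key=cv2.contourArea)[:,0,:]
    w=np.array([ray(f,x0+(a+.5)/S-.5,y0+(b+.5)/S-.5,z)[:2] for a,b in p],np.float32)
    return cv2.minAreaRect(w),w
br=lambda t:(lambda c:(c[...,0]-c[...,2]>t)&(c[...,0]>100))
for t in (8,12,16,20): print("block",t,fit(160,250,205,285,br(t),40,None)[0])
for t in (35,45,55):
    r,w=fit(230,205,340,280,br(t),18,None); print("plate",t,r)
wh=lambda c:(c.min(-1)>150)&(c[...,0]-c[...,2]<35)
print("pocket",fit(247,222,276,260,wh,28,None)[0])
# knob
def dark(c): return c.max(-1)<45
print("knob",fit(278,272,300,295,dark,116,None)[0])
for n,u,v in [("chair",155,335),("board",515,235),("board",515,295)]: print(n,ray(f,u,v,0)[:2].round())
```

```text
179 268 [120. 114. 102.]
184 278 [103. 104. 101.]
190 268 [57. 55. 48.]
172 258 [61. 64. 62.]
180 258 [61. 64. 64.]
180 285 [121. 124. 123.]
150 260 [118. 122. 120.]
260 225 [156. 142. 106.]
240 225 [155. 139. 105.]
block 8 ((477.798583984375, 352.3827209472656), (55.195682525634766, 39.72807312011719), 88.10614013671875)
block 12 ((477.8270568847656, 352.1038513183594), (53.78398895263672, 38.896400451660156), 88.06991577148438)
block 16 ((477.5390625, 352.45306396484375), (51.02024459838867, 38.05561828613281), 88.13404083251953)Traceback (most recent call last):
  File "<stdin>", line 15, in <module>
  File "<stdin>", line 10, in fit
    return _wrapfunc(a, 'argmax', axis=axis, out=out, **kwds)
    return bound(*args, **kwds)
ValueError: attempt to get argmax of an empty sequence
```

Request:
carry_out(motion=[[[2, 5, 0, 0, 0, 0.14], [3, 10, 0, 0, 0, 0.28], [4.5, 15, 0, 0, 0, 0.42], [6, 19.5, 0, 0, 0, 0.56], [8, 24, 0, 0, 0, 0.7], [10.5, 28, 0, 0, 0, 0.84], [13, 32, 0, 0, 0, 0.98], [15.5, 36, 0, 0, 0, 1.12], [18, 40, 0, 0, 0, 1.26], [20, 44, 0, 0, 0, 1.4]]], jaw=8.5)

```text
clock: 1.35
eef_pos: [445.8, -160.5, 231.7]
tool_rot: [0.625, 0.781, 0.0, 0.001]
wrist_force: [1.2, -1.0, -0.4]
opening: 1.0
finger_force: 0.0
```

Request:
carry_out(motion=[[[0.3, 5, 0, 0, 0, 0.14], [0.6, 10, 0, 0, 0, 0.28], [1, 15, 0, 0, 0, 0.42], [1.3, 20, 0, 0, 0, 0.56], [1.7, 25, 0, 0, 0, 0.7], [2, 30, 0, 0, 0, 0.84], [2.3, 35, 0, 0, 0, 0.98], [2.7, 40, 0, 0, 0, 1.12], [3, 45, 0, 0, 0, 1.26], [3.3, 50, 0, 0, 0, 1.323]]])

```text
clock: 2.35
eef_pos: [477.8, 338.3, 231.2]
tool_rot: [0.015, 1.0, -0.0, 0.0]
wrist_force: [1.1, -0.0, -0.2]
opening: 0.995
finger_force: 0.0
```

Run:
```python
from h import *
fs=[eyes.grab_frame("top") for _ in range(2)]; f=fs[0]
im=np.mean([g["color"] for g in fs],0).astype(np.float32)
crop(f,140,190,340,340,4,"crop2.png")
S=8
def fit(x0,y0,x1,y1,fun,z):
    c=cv2.resize(im[y0:y1,x0:x1],None,fx=S,fy=S,interpolation=cv2.INTER_CUBIC)
    m=fun(c).astype(np.uint8)
    n,l,st,_=cv2.connectedComponentsWithStats(m)
    if n<2: return None
    k=1+np.argmax(st[1:,4]); cs,_=cv2.findContours((l==k).astype(np.uint8),0,1)
    p=max(cs,key=cv2.contourArea)[:,0,:]
    w=np.array([ray(f,x0+(a+.5)/S-.5,y0+(b+.5)/S-.5,z)[:2] for a,b in p],np.float32)
    return cv2.minAreaRect(w)
br=lambda t:(lambda c:(c[...,0]-c[...,2]>t))
for t in (12,20,28): print("plate",t,fit(230,205,340,280,br(t),18))
for t in (110,130,150): print("pocket",t,fit(247,222,276,260,lambda c:(c.min(-1)>t),28))
print("knob",fit(278,272,300,295,lambda c:c.max(-1)<45,116))
print(env.get_state()["eef_pos"],env.get_state()["tool_rot"])
```

```text
plate 12 ((546.7921752929688, 129.39105224609375), (149.54721069335938, 133.2567138671875), 89.32247924804688)
plate 20 ((546.881591796875, 129.12579345703125), (148.30007934570312, 131.25067138671875), 89.59720611572266)
plate 28 ((546.8616943359375, 129.32061767578125), (146.61904907226562, 129.91664123535156), 89.5623550415039)
pocket 110 ((544.7503662109375, 146.57191467285156), (90.32481384277344, 60.518192291259766), 0.18158069252967834)
pocket 130 ((537.7779541015625, 155.64404296875), (74.2476806640625, 35.71138000488281), 27.744457244873047)
pocket 150 ((537.790283203125, 155.52825927734375), (72.25132751464844, 33.73963928222656), 27.530298233032227)
knob ((427.0397644042969, 63.533843994140625), (27.83072280883789, 24.594205856323242), 60.816810607910156)
[474.90087377 344.93553606 231.85029255] [ 1.11461749e-02  9.99932140e-01  3.33179777e-03 -6.14050621e-04]
```

View pics/crop2.png

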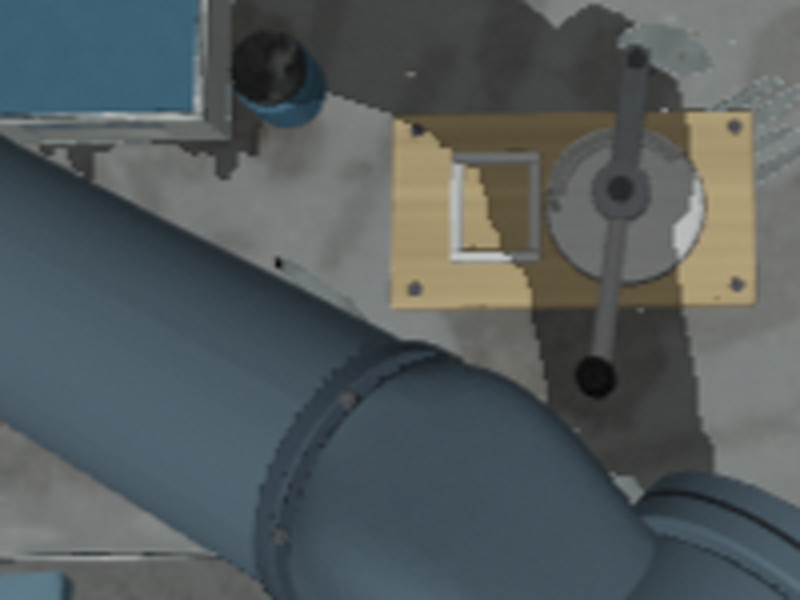

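The crop shows the pocket frame from crop (450,153) to (540,262), the knob at (596,377), and the arm covering the block. I'll measure the fixture on the first, unshadowed picture while the arm settles over the block.

Run:
```python
from h import *
f=eyes.grab_frame("top")
im=cv2.imread("pics/top0.png")[:,:,::-1].astype(np.float32); S=8
def pts(x0,y0,x1,y1,fun,z):
    c=cv2.resize(im[y0:y1,x0:x1],None,fx=S,fy=S,interpolation=cv2.INTER_CUBIC)
    m=cv2.morphologyEx(fun(c).astype(np.uint8),cv2.MORPH_OPEN,np.ones((5,5)))
    ys,xs=np.nonzero(m)
    h=cv2.convexHull(np.c_[xs,ys].astype(np.int32))[:,0]
    return cv2.minAreaRect(np.array([ray(f,x0+(a+.5)/S-.5,y0+(b+.5)/S-.5,z)[:2] for a,b in h],np.float32))
for t in (15,22,30): print("plate",t,pts(230,205,340,280,lambda c:c[...,0]-c[...,2]>t,18))
for t in (140,155,170): print("pocket",t,pts(248,222,276,262,lambda c:(c[...,2]>t),28))
for t in (140,155,170): print("cam",t,pts(277,215,320,265,lambda c:(c[...,2]>t),40))
print(im[240,252:276,2])
s=env.get_state();print(s["eef_pos"],s["tool_rot"],s["clock"])
```

```text
plate 15 ((546.8455200195312, 82.82464599609375), (241.59678649902344, 132.92971801757812), 89.58779907226562)
plate 22 ((546.9578247070312, 82.83636474609375), (240.32110595703125, 131.7382049560547), 89.54486846923828)
plate 30 ((547.0700073242188, 82.83537292480469), (239.00912475585938, 130.73133850097656), 89.59078216552734)
pocket 140 ((548.2244262695312, 133.69009399414062), (59.02056121826172, 73.43866729736328), 89.64899444580078)
pocket 155 ((548.369873046875, 133.5146942138672), (58.017005920410156, 71.83849334716797), 89.65140533447266)
pocket 170 ((548.4475708007812, 133.35398864746094), (56.38753128051758, 70.68458557128906), 89.65619659423828)
cam 140 ((546.2056274414062, 48.60467529296875), (103.65180206298828, 100.5462646484375), 39.2834587097168)
cam 155 ((546.0974731445312, 48.66149139404297), (102.32069396972656, 98.91001892089844), 39.88057327270508)
cam 170 ((540.514404296875, 46.52762985229492), (93.8094711303711, 85.82772064208984), 76.83190155029297)
[148. 185. 170. 135. 112. 111. 111. 111. 111. 111. 111. 111. 111. 111.
 113. 112. 111. 112. 112. 116. 148. 180. 162.  82.]
[475.89844618 340.90463922 231.33213612] [ 1.34278772e-02  9.99908717e-01  1.39764164e-03 -5.45230347e-04] 2.5
```

Request:
carry_out(motion=[[[0, 1.4, -3, 0, 0, 0], [0, 1.4, -7, 0, 0, 0], [0, 1.4, -11, 0, 0, 0], [0, 1.4, -14, 0, 0, 0], [0, 1.4, -16, 0, 0, 0], [0, 1.4, -17, 0, 0, 0], [0, 1.4, -17, 0, 0, 0], [0, 1.4, -17, 0, 0, 0]]], jaw=7.3)

```text
clock: 3.3
eef_pos: [478.3, 350.6, 62.3]
tool_rot: [0.017, 1.0, 0.0, 0.001]
wrist_force: [0.1, 0.1, -0.5]
opening: 0.852
finger_force: 0.0
```

Run:
```python
from h import *
for i in range(4):
    f=eyes.grab_frame("top"); s=env.get_state();print(s["eef_pos"],s["tool_rot"],s["wrist_force"],s["opening"])
crop(f,140,230,240,305,7,"crop3.png")
```

```text
[478.44970093 351.00174196  62.64971852] [1.67288115e-02 9.99859507e-01 5.71147252e-04 8.87288960e-04] [-0.11774609 -0.12843223  0.40016088] 0.8525939400693022
[478.40292621 351.13701868  62.69976863] [1.66146658e-02 9.99861297e-01 6.53146082e-04 9.55708567e-04] [ 0.90143714  0.7933692  -0.32188961] 0.8594334144731979
[478.30511349 351.14463089  62.60956892] [1.65675188e-02 9.99862155e-01 6.22539416e-04 8.94842848e-04] [-0.88061554  0.36450914  0.04041036] 0.8542764951518362
[478.18409515 351.04870256  62.42226483] [1.65055566e-02 9.99863325e-01 4.99171405e-04 8.06061749e-04] [0.32848143 0.29834429 1.3373512 ] 0.8526520184555174
```

View pics/crop3.png

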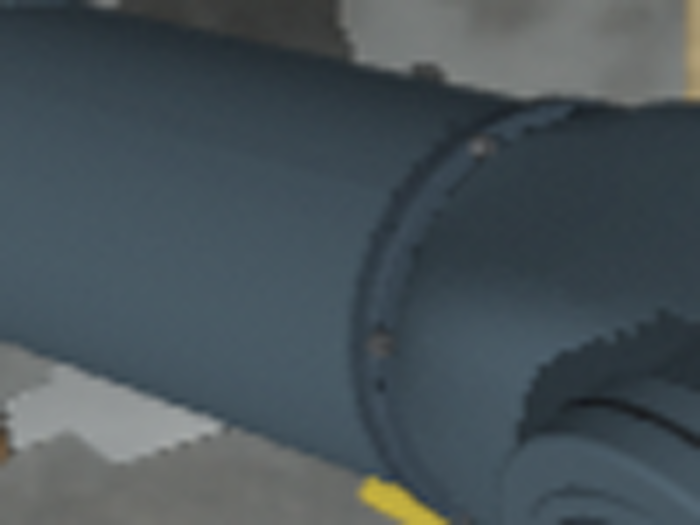

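The view only shows the arm over the block, so I'll descend on the measured numbers and grip.

Request:
carry_out(motion=[[[0, 0.1, -1.5, 0, 0, 0], [0, 0.1, -3, 0, 0, 0], [0, 0.1, -4.3, 0, 0, 0], [0, 0.1, -5.2, 0, 0, 0], [0, 0.1, -5.3, 0, 0, 0], [0, 0.1, -5.3, 0, 0, 0]]])

```text
clock: 4.1
eef_pos: [477.2, 351.7, 7.9]
tool_rot: [0.016, 1.0, -0.0, -0.0]
wrist_force: [-0.0, 0.0, 0.2]
opening: 0.855
finger_force: 0.0
```

Request:
carry_out(motion=[[[0, 0, 0, 0, 0, 0], [0, 0, 0, 0, 0, 0], [0, 0, 0, 0, 0, 0], [0, 0, 0, 0, 0, 0], [0, 0, 0, 0, 0, 0], [0, 0, 0, 0, 0, 0], [0, 0, 0, 0, 0, 0]]], jaw=4.5, grip_force=40)

```text
clock: 4.8
eef_pos: [477.9, 352.2, 9.0]
tool_rot: [0.016, 1.0, 0.0, 0.001]
wrist_force: [-0.8, 0.5, 6.6]
opening: 0.634
finger_force: 43.9
```

Request:
carry_out(motion=[[[0, 0, 1.5, 0, 0, 0], [0, 0, 5, 0, 0, -0.03], [0, 0, 9.5, 0, 0, -0.15], [0.5, -2, 12, 0, 0, -0.29], [1.5, -5, 12, 0, 0, -0.43], [2.5, -9, 12, 0, 0, -0.57], [3.5, -13, 12, 0, 0, -0.71], [5, -17, 12, 0, 0, -0.85], [6, -20, 12, 0, 0, -0.99], [7, -21.9, 12, 0, 0, -1.13]]])

```text
clock: 5.8
eef_pos: [547.6, 128.8, 128.7]
tool_rot: [0.553, 0.833, -0.001, 0.0]
wrist_force: [-0.6, 0.7, -1.5]
opening: 0.636
finger_force: 43.1
```

Request:
carry_out(motion=[[[0, 0, 0, 0, 0, -0.14], [0, 0, 0, 0, 0, -0.28], [0, 0, 0, 0, 0, -0.4], [0, 0, -1, 0, 0, -0.415], [0, 0, -2.5, 0, 0, -0.415], [0, 0, -3.5, 0, 0, -0.415], [0, 0, -4.5, 0, 0, -0.415], [0, 0, -5, 0, 0, -0.415], [0, 0, -5, 0, 0, -0.415]]])

```text
clock: 6.7
eef_pos: [546.8, 132.5, 77.2]
tool_rot: [0.709, 0.705, -0.001, -0.001]
wrist_force: [0.3, 1.1, -1.7]
opening: 0.637
finger_force: 43.1
```

Run:
```python
from h import *
f=eyes.grab_frame("scene"); g=eyes.grab_frame("top")
for i in range(3):
    eyes.grab_frame("top"); s=env.get_state();print(s["eef_pos"],s["tool_rot"],s["wrist_force"],s["opening"])
a=cv2.resize(f["color"][205:325,225:365],None,fx=4,fy=4,interpolation=2); cv2.imwrite("pics/c4.png",a[:,:,::-1])
```

```text
[547.87431693 132.83023637  78.616719  ] [7.09505858e-01 7.04699455e-01 3.12438996e-04 1.36973253e-04] [ 0.08672254  0.21212149 -0.87618721] 0.6365437697489046
[547.93933986 132.87001433  78.72536328] [7.09513936e-01 7.04691264e-01 4.00338252e-04 1.92992198e-04] [ 0.56430997  0.04675003 -1.24161411] 0.635838820376547
[547.95736525 132.80780178  78.79477479] [7.09524145e-01 7.04680944e-01 4.29593262e-04 2.66569724e-04] [ 0.08101817  1.02287993 -1.41178213] 0.6376604311585912
```

View pics/c4.png

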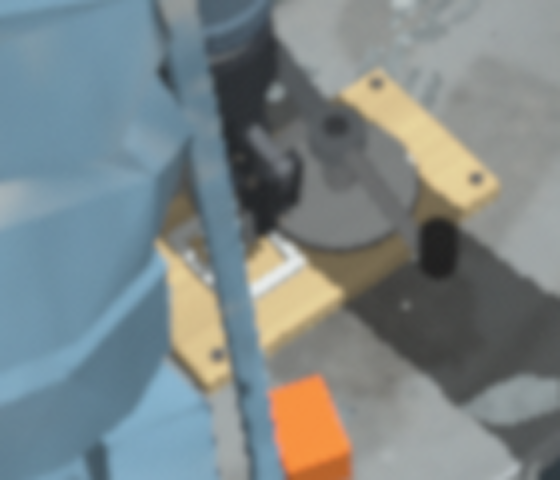

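The crop is mostly blocked by blue cloth; the pocket's bright corner is at crop (300,260) and the knob at (440,250). The pose numbers agree with the measured pocket, so I'll lower the block while watching force.

Request:
carry_out(motion=[[[0, 0.08, -1.5, 0, 0, 0], [0, 0.08, -3, 0, 0, 0], [0, 0.08, -3.8, 0, 0, 0], [0, 0.08, -4.1, 0, 0, 0], [0, 0.08, -4.3, 0, 0, 0], [0, 0.08, -4.5, 0, 0, 0], [0, 0.08, -4.5, 0, 0, 0]]])

```text
clock: 7.65
eef_pos: [546.5, 133.7, 36.0]
tool_rot: [0.71, 0.705, -0.002, 0.0]
wrist_force: [-12.6, -3.6, 38.7]
opening: 0.633
finger_force: 48.7
```

Run:
```python
from h import *
for i in range(2):
    eyes.grab_frame("top"); s=env.get_state();print(s["eef_pos"],s["tool_rot"],s["wrist_force"],s["torque"],s["opening"])
```

```text
[546.47815404 133.63294413  36.02982126] [ 7.09491475e-01  7.04712385e-01 -1.51513919e-03  7.22534977e-05] [-12.5931988   -3.94394528  38.74837788] [-0.91902912  3.4451796  -0.07851793] 0.6415656892483511
[546.47391975 133.61106995  36.0022608 ] [ 7.09505649e-01  7.04698136e-01 -1.50559246e-03  6.65702968e-05] [-12.64389761  -3.07889386  38.62852587] [-0.97510551  3.41242249 -0.01419065] 0.6328266804262419
```

Request:
carry_out(motion=[[[0, 0, 0.4, 0, 0, 0], [0, 0, 0.7, 0, 0, 0], [0, 0, 0.8, 0, 0, 0], [0, 0, 0.8, 0, 0, 0]]])

```text
clock: 8.15
eef_pos: [547.4, 133.4, 40.9]
tool_rot: [0.71, 0.705, -0.0, -0.0]
wrist_force: [-0.1, -0.1, -1.7]
opening: 0.638
finger_force: 43.6
```

Run:
```python
from h import *
for i in range(2):
    f=eyes.grab_frame("top"); s=env.get_state();print(s["eef_pos"],s["tool_rot"],s["wrist_force"],s["torque"],s["opening"])
crop(f,230,195,330,290,6,"c5.png")
```

```text
[547.36344993 133.36326726  40.828387  ] [ 7.09615094e-01  7.04589481e-01 -2.34027063e-04 -1.61039792e-04] [ 0.42075167  0.73962987 -2.31635362] [-0.00594997  0.03358246 -0.04862624] 0.6351860999133053
[547.30922127 133.37885862  40.816637  ] [ 7.09589534e-01  7.04615205e-01 -2.78850559e-04 -1.71021008e-04] [ 0.02574464  1.21177837 -0.81570173] [0.00262709 0.01870737 0.0245942 ] 0.6377343438488737
```

View pics/c5.png

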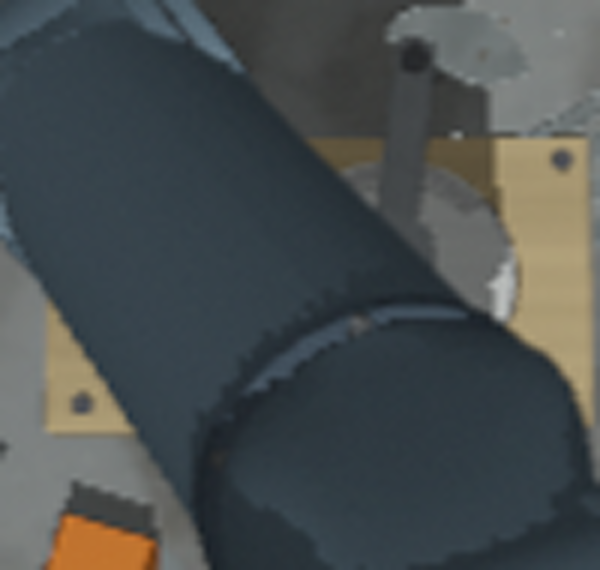

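The view only shows the arm covering the pocket. The force and moment suggest contact on the pocket's -x wall, so I'll retry 1.5 mm further +x, descending lightly.

Request:
carry_out(motion=[[[0.15, 0, 0, 0, 0, 0], [0.15, 0, -0.2, 0, 0, 0], [0.15, 0, -0.35, 0, 0, 0], [0.15, 0, -0.5, 0, 0, 0], [0.15, 0, -0.6, 0, 0, 0], [0.15, 0, -0.6, 0, 0, 0], [0.15, 0, -0.6, 0, 0, 0]]])

```text
clock: 8.95
eef_pos: [549.0, 133.6, 36.2]
tool_rot: [0.71, 0.705, -0.0, 0.0]
wrist_force: [-3.4, -0.1, 10.0]
opening: 0.636
finger_force: 45.2
```

```bash
cat > st.py <<'E'
from h import *
for i in range(2):
    eyes.grab_frame("top"); s=env.get_state();print(s["clock"],s["eef_pos"].round(1),s["tool_rot"].round(4),s["wrist_force"].round(1),s["torque"].round(2),s["opening"].round(3))
E
python3 st.py
```

```text
Traceback (most recent call last):
  File "st.py", line 3, in <module>
    eyes.grab_frame("top"); s=env.get_state();print(s["clock"],s["eef_pos"].round(1),s["tool_rot"].round(4),s["wrist_force"].round(1),s["torque"].round(2),s["opening"].round(3))
                                                                                                                                                           ^^^^^^^^^^^^^^^^^^
AttributeError: 'float' object has no attribute 'round'
```

```bash
sed -i 's/,s\["opening"\].round(3)//' st.py; python3 st.py
```

```text
9.05 [549.  133.5  36.2] [ 7.096e-01  7.046e-01 -2.000e-04  2.000e-04] [-4.9 -0.1  9.7] [-0.4   0.71 -0.09]
9.1 [549.  133.6  36.2] [ 7.095e-01  7.047e-01 -1.000e-04  2.000e-04] [-3.8 -1.1  9.1] [-0.4   0.75 -0.1 ]
```

The contact has moved to the pocket's -y wall, so I'll shift 1.5 mm in +y.

Request:
carry_out(motion=[[[0, 0, 0.15, 0, 0, 0], [0, 0.15, 0.15, 0, 0, 0], [0, 0.15, 0, 0, 0, 0], [0, 0.15, -0.1, 0, 0, 0], [0, 0.15, -0.2, 0, 0, 0], [0, 0.15, -0.2, 0, 0, 0], [0, 0.15, -0.2, 0, 0, 0]]])

```text
clock: 9.8
eef_pos: [549.0, 134.9, 33.2]
tool_rot: [0.71, 0.705, -0.0, -0.0]
wrist_force: [-0.1, 0.1, -1.4]
opening: 0.636
finger_force: 43.6
```

```bash
python3 st.py
```

```text
9.85 [549.  134.9  33.2] [ 0.7096  0.7046 -0.     -0.    ] [ 0.2 -0.4 -2. ] [ 0.07 -0.03 -0.01]
9.9 [549.  135.   33.3] [0.7096 0.7046 0.     0.    ] [ 0.1 -0.1 -1. ] [-0.01 -0.06  0.02]
```

It's inside the pocket with no contact. Now down to the floor.

Request:
carry_out(motion=[[[0, 0, -0.2, 0, 0, 0], [0, 0, -0.35, 0, 0, 0], [0, 0, -0.5, 0, 0, 0], [0, 0, -0.6, 0, 0, 0], [0, 0, -0.68, 0, 0, 0], [0, 0, -0.74, 0, 0, 0], [0, 0, -0.74, 0, 0, 0]]])

```text
clock: 10.6
eef_pos: [549.0, 134.9, 26.9]
tool_rot: [0.71, 0.705, -0.0, 0.0]
wrist_force: [-4.3, -2.2, 11.2]
opening: 0.635
finger_force: 45.1
```

```bash
python3 st.py
```

```text
10.65 [548.9 134.9  26.9] [ 7.096e-01  7.046e-01 -3.000e-04  2.000e-04] [-4.5 -1.5 10.4] [-0.23  0.81  0.03]
10.7 [548.9 134.9  26.9] [ 7.096e-01  7.046e-01 -3.000e-04  2.000e-04] [-4.2 -0.6 11. ] [-0.22  0.8  -0.05]
```

The block is on the floor: TCP dropped 9.3 mm from the wall-top contact. Release, lift, and step aside to look.

Request:
carry_out(motion=[[[0, 0, 0.05, 0, 0, 0], [0, 0, 0.05, 0, 0, 0], [0, 0, 0.05, 0, 0, 0], [0, 0, 0.05, 0, 0, 0], [0, 0, 1.5, 0, 0, 0], [0, 0, 4.5, 0, 0, 0], [0, 0, 9, 0, 0, 0], [0, 0, 13.5, 0, 0, 0], [-1, 5, 16, 0, 0, -0.14], [-2, 10, 16, 0, 0, -0.28]]], jaw=7.3)

```text
clock: 11.7
eef_pos: [533.5, 227.6, 190.5]
tool_rot: [0.804, 0.594, 0.004, 0.001]
wrist_force: [0.8, 1.0, -0.5]
opening: 0.859
finger_force: 0.0
```

Request:
carry_out(motion=[[[-1, 4, 0, 0, 0, -0.14], [-3, 8, 0, 0, 0, -0.28], [-5, 11, 0, 0, 0, -0.42], [-5, 11, 0, 0, 0, -0.56]]])

```text
clock: 12.1
eef_pos: [475.7, 344.7, 186.8]
tool_rot: [0.935, 0.356, -0.0, -0.002]
wrist_force: [-1.0, 0.5, -0.1]
opening: 0.856
finger_force: 0.0
```

```bash
python3 st.py
python3 - <<'E'
from h import *
f=eyes.grab_frame("top"); g=cv2.imread("pics/top0.png")[:,:,::-1]
a=np.hstack([cv2.resize(x[215:265,240:325],None,fx=4.6,fy=4.6,interpolation=2) for x in (f["color"],g)])
b=np.hstack([cv2.resize(x[218:260,270:312],None,fx=8,fy=8,interpolation=2) for x in (f["color"],g)])
b=b[:, :a.shape[1]]; b=np.pad(b,((0,0),(0,a.shape[1]-b.shape[1]),(0,0)))
cv2.imwrite("pics/c6.png",np.vstack([a,b])[:,:,::-1]); print(a.shape,b.shape)
E
```

```text
12.15 [477.9 341.6 186.7] [ 9.363e-01  3.512e-01  2.000e-04 -1.200e-03] [ 0.8 -0.4  0.2] [-0.01 -0.01  0.  ]
12.2 [479.5 339.4 186.5] [ 9.349e-01  3.549e-01  4.000e-04 -2.000e-04] [-0.5 -0.6 -0.2] [-0.02  0.   -0.04]
(230, 782, 3) (336, 782, 3)
```

View pics/c6.png

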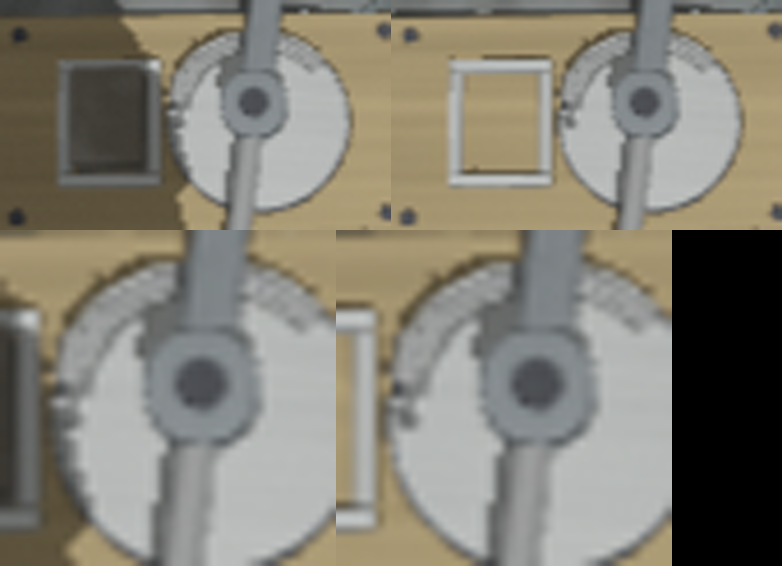

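The picture shows the block sitting square inside the pocket frame (upper left). The cam track ends at a dark notch near pixel (277.5,238), with a small stop lug at (278.6,241).

```bash
python3 - <<'E'
from h import *
f=eyes.grab_frame("top"); P=np.array([547.9,48.6])
for z in (35,45,55):
  for n,u,v in [("notch",277.5,238),("stop",278.6,241)]:
    w=ray(f,u,v,z)[:2]-P; print(z,n,w.round(1),"r",np.hypot(*w).round(1),"ang",np.degrees(np.arctan2(w[1],w[0])).round(1))
print("hub",ray(f,295.1,238,85).round(1), ray(f,270+ (200-0)/8,218+(383-230)/8,88).round(1))
E
python3 st.py
```

```text
35 notch [ 6.7 46.6] r 47.1 ang 81.8
35 stop [-1.3 43.8] r 43.8 ang 91.7
45 notch [ 4.9 45.8] r 46.0 ang 83.8
45 stop [-3. 43.] r 43.1 ang 94.0
55 notch [ 3.1 45. ] r 45.1 ang 86.0
55 stop [-4.7 42.2] r 42.5 ang 96.4
hub [544.7  47.   85. ] [546.4  47.1  88. ]
12.35 [481.2 336.9 185.9] [9.349e-01 3.548e-01 2.000e-04 3.000e-04] [ 0.2 -0.8  0.4] [-0.02  0.03 -0.  ]
12.4 [481.2 336.8 185.8] [9.351e-01 3.544e-01 1.000e-04 2.000e-04] [ 0.3  0.2 -0.8] [-0.02 -0.01  0.04]
```

Request:
carry_out(motion=[[[-0.5, -4, 0, 0, 0, -0.14], [-1.5, -8.5, 0, 0, 0, -0.28], [-2.5, -13, 0, 0, 0, -0.42], [-3.5, -17.5, 0, 0, 0, -0.56], [-4.2, -22, 0, 0, 0, -0.7], [-5, -25.5, -1, 0, 0, -0.83], [-5.4, -27.5, -2, 0, 0, -0.834], [-5.4, -27.5, -2, 0, 0, -0.834], [-5.4, -27.5, -2, 0, 0, -0.834]]], jaw=4.6)

```text
clock: 13.3
eef_pos: [426.8, 62.7, 165.8]
tool_rot: [0.998, -0.055, 0.0, -0.0]
wrist_force: [0.4, 0.2, 0.9]
opening: 0.534
finger_force: 0.0
```

```bash
python3 st.py
```

```text
13.35 [427.1  63.6 166. ] [ 9.985e-01 -5.460e-02  5.000e-04 -4.000e-04] [ 0.5 -0.5 -0.2] [0.03 0.   0.04]
13.4 [427.2  64.  166. ] [ 9.985e-01 -5.410e-02  6.000e-04 -5.000e-04] [ 0.5 -0.1  0.2] [ 0.   -0.05  0.  ]
```

Request:
carry_out(motion=[[[0, -0.15, -2, 0, 0, 0], [0, -0.15, -3.5, 0, 0, 0], [0, -0.15, -4.3, 0, 0, 0], [0, -0.15, -5, 0, 0, 0], [0, -0.15, -5.7, 0, 0, 0], [0, -0.15, -6.4, 0, 0, 0], [0, -0.15, -7, 0, 0, 0], [0, -0.15, -7, 0, 0, 0], [0, -0.15, -7, 0, 0, 0]]])

```text
clock: 14.3
eef_pos: [426.4, 61.5, 95.5]
tool_rot: [0.998, -0.055, -0.0, 0.0]
wrist_force: [-0.2, 0.7, 0.4]
opening: 0.541
finger_force: 0.0
```

Request:
carry_out(motion=[[[0, 0, 0, 0, 0, 0], [0, 0, 0, 0, 0, 0], [0, 0, 0, 0, 0, 0], [0, 0, 0, 0, 0, 0]]], jaw=3.4, grip_force=20)

```text
clock: 14.7
eef_pos: [426.5, 61.5, 95.7]
tool_rot: [0.998, -0.055, 0.0, -0.0]
wrist_force: [-1.3, -0.0, 0.1]
opening: 0.4
finger_force: 0.0
```

```bash
python3 st.py
```

```text
14.75 [426.5  61.5  95.6] [ 9.985e-01 -5.510e-02  1.000e-04 -0.000e+00] [-0.1 -0.5 -1.2] [ 0.02 -0.01  0.01]
14.8 [426.5  61.5  95.6] [ 9.985e-01 -5.510e-02  1.000e-04 -0.000e+00] [0.1 0.1 0.5] [ 0.01  0.02 -0.  ]
```

```bash
cat > arc.py <<'E'
# rows (cm, rad) turning the tool about the post from its present pose: arc.py dphi n [radius trim mm] [dz mm]
import sys
from h import *
s=env.get_state(); P=np.array([547.7,48.6]); r=s["eef_pos"][:2]-P
d,n=float(sys.argv[1]),int(sys.argv[2]); a0=np.arctan2(r[1],r[0]); r0=np.hypot(*r)
rt=float(sys.argv[3]) if len(sys.argv)>3 else 121.
for k in range(1,n+1):
    p=d*k/n; R=r0+(rt-r0)*min(1,k/3)
    w=R*np.array([np.cos(a0+p),np.sin(a0+p)])-r
    print([round(w[0]/10,2),round(w[1]/10,2),0,0,0,round(p,3)],end=", ")
print("\nr",r0,"clamp angle of tool",a0-np.pi if a0>0 else a0+np.pi, s["wrist_force"].round(1))
E
python3 arc.py 0.4 10
```

```text
[np.float64(-0.01), np.float64(-0.49), 0, 0, 0, 0.04], [np.float64(-0.0), np.float64(-0.97), 0, 0, 0, 0.08], [np.float64(0.03), np.float64(-1.46), 0, 0, 0, 0.12], [np.float64(0.04), np.float64(-1.94), 0, 0, 0, 0.16], [np.float64(0.08), np.float64(-2.43), 0, 0, 0, 0.2], [np.float64(0.13), np.float64(-2.91), 0, 0, 0, 0.24], [np.float64(0.21), np.float64(-3.38), 0, 0, 0, 0.28], [np.float64(0.3), np.float64(-3.86), 0, 0, 0, 0.32], [np.float64(0.41), np.float64(-4.33), 0, 0, 0, 0.36], [np.float64(0.54), np.float64(-4.8), 0, 0, 0, 0.4], 
r 121.91960109380983 clamp angle of tool -0.10565208074623911 [0.1 0.1 0.5]
```

Request:
carry_out(motion=[[[0, -0.49, 0, 0, 0, 0.04], [0, -0.97, 0, 0, 0, 0.08], [0.03, -1.46, 0, 0, 0, 0.12], [0.04, -1.94, 0, 0, 0, 0.16], [0.08, -2.43, 0, 0, 0, 0.2], [0.13, -2.91, 0, 0, 0, 0.24], [0.21, -3.38, 0, 0, 0, 0.28], [0.3, -3.86, 0, 0, 0, 0.32], [0.41, -4.33, 0, 0, 0, 0.36], [0.54, -4.8, 0, 0, 0, 0.4]]])

```text
clock: 15.8
eef_pos: [431.5, 14.2, 95.4]
tool_rot: [0.989, 0.146, -0.0, -0.0]
wrist_force: [-2.3, 3.9, 0.1]
opening: 0.398
finger_force: 2.1
```

```bash
sed -i 's/round(w\[0\]/round(float(w[0])/;s/round(w\[1\]/round(float(w[1])/' arc.py; sed -i 's/float(w\[0\])\/10,2/float(w[0])\/10,2/' arc.py; python3 st.py; python3 arc.py 0.3 8
```

```text
15.85 [431.6  13.3  95.4] [ 9.893e-01  1.461e-01 -3.000e-04 -2.000e-04] [-1.3 -0.   0.5] [0.28 0.26 0.09]
15.9 [431.6  13.4  95.4] [ 9.895e-01  1.443e-01 -2.000e-04 -2.000e-04] [-1.   1.3 -1.1] [0.17 0.15 0.01]
[0.15, -0.43, 0, 0, 0, 0.037], [0.31, -0.85, 0, 0, 0, 0.075], [0.5, -1.27, 0, 0, 0, 0.112], [0.68, -1.68, 0, 0, 0, 0.15], [0.89, -2.09, 0, 0, 0, 0.188], [1.1, -2.49, 0, 0, 0, 0.225], [1.34, -2.88, 0, 0, 0, 0.263], [1.58, -3.26, 0, 0, 0, 0.3], 
r 121.29560321120444 clamp angle of tool 0.2944329919358988 [-1.   1.3 -1.1]
```

Request:
carry_out(motion=[[[0.15, -0.43, 0, 0, 0, 0.037], [0.31, -0.85, 0, 0, 0, 0.075], [0.5, -1.27, 0, 0, 0, 0.112], [0.68, -1.68, 0, 0, 0, 0.15], [0.89, -2.09, 0, 0, 0, 0.188], [1.1, -2.49, 0, 0, 0, 0.225], [1.34, -2.88, 0, 0, 0, 0.263], [1.58, -3.26, 0, 0, 0, 0.3]]])

```text
clock: 16.7
eef_pos: [446.3, -17.4, 95.3]
tool_rot: [0.957, 0.292, -0.001, -0.001]
wrist_force: [-4.4, 6.1, 3.5]
opening: 0.393
finger_force: 3.7
```

```bash
python3 st.py; python3 arc.py 0.3 8
```

```text
16.75 [446.7 -18.2  95.4] [ 9.564e-01  2.921e-01 -9.000e-04 -8.000e-04] [-3.4  4.   2.5] [ 0.9   0.64 -0.01]
16.8 [446.8 -18.3  95.4] [ 9.568e-01  2.908e-01 -7.000e-04 -7.000e-04] [-1.5  3.2  1.7] [0.62 0.45 0.02]
[0.26, -0.37, 0, 0, 0, 0.037], [0.53, -0.74, 0, 0, 0, 0.075], [0.82, -1.09, 0, 0, 0, 0.112], [1.11, -1.43, 0, 0, 0, 0.15], [1.42, -1.76, 0, 0, 0, 0.188], [1.75, -2.08, 0, 0, 0, 0.225], [2.08, -2.39, 0, 0, 0, 0.263], [2.43, -2.68, 0, 0, 0, 0.3], 
r 121.02366475797096 clamp angle of tool 0.5852158733267308 [-1.5  3.2  1.7]
```

Force has risen and the knob is dragging upward, so the clamp is on the slope. Continuing.

Request:
carry_out(motion=[[[0.26, -0.37, 0, 0, 0, 0.037], [0.53, -0.74, 0, 0, 0, 0.075], [0.82, -1.09, 0, 0, 0, 0.112], [1.11, -1.43, 0, 0, 0, 0.15], [1.42, -1.76, 0, 0, 0, 0.188], [1.75, -2.08, 0, 0, 0, 0.225], [2.08, -2.39, 0, 0, 0, 0.263], [2.43, -2.68, 0, 0, 0, 0.3]]])

```text
clock: 17.6
eef_pos: [468.7, -44.0, 94.8]
tool_rot: [0.902, 0.431, -0.003, -0.002]
wrist_force: [-8.8, 8.3, 5.6]
opening: 0.395
finger_force: 6.0
```

```bash
python3 st.py; python3 arc.py 0.2 8
```

```text
17.65 [469.1 -44.5  94.8] [ 0.9019  0.4318 -0.0026 -0.002 ] [-6.8  5.7  4.1] [1.25 1.59 0.  ]
17.7 [469.2 -44.5  94.8] [ 0.9025  0.4307 -0.0023 -0.0018] [-5.8  3.2  2.9] [0.9  1.08 0.04]
[0.25, -0.17, 0, 0, 0, 0.025], [0.51, -0.34, 0, 0, 0, 0.05], [0.77, -0.5, 0, 0, 0, 0.075], [1.01, -0.67, 0, 0, 0, 0.1], [1.27, -0.84, 0, 0, 0, 0.125], [1.52, -1.0, 0, 0, 0, 0.15], [1.78, -1.16, 0, 0, 0, 0.175], [2.04, -1.3, 0, 0, 0, 0.2], 
r 121.79356188951242 clamp angle of tool 0.870441797235368 [-5.8  3.2  2.9]
```

Request:
carry_out(motion=[[[0.25, -0.17, 0, 0, 0, 0.025], [0.51, -0.34, 0, 0, 0, 0.05], [0.77, -0.5, 0, 0, 0, 0.075], [1.01, -0.67, 0, 0, 0, 0.1], [1.27, -0.84, 0, 0, 0, 0.125], [1.52, -1.0, 0, 0, 0, 0.15], [1.78, -1.16, 0, 0, 0, 0.175], [2.04, -1.3, 0, 0, 0, 0.2]]])

```text
clock: 18.5
eef_pos: [492.7, -59.2, 95.5]
tool_rot: [0.855, 0.519, 0.0, 0.0]
wrist_force: [-1.8, 1.8, 0.0]
opening: 0.4
finger_force: 1.6
```

```bash
python3 st.py; python3 arc.py 0.1 8
```

```text
18.55 [493.1 -59.4  95.6] [8.545e-01 5.194e-01 2.000e-04 2.000e-04] [-1.8 -0.7 -0.4] [ 0.06  0.35 -0.01]
18.6 [493.2 -59.3  95.7] [8.550e-01 5.186e-01 5.000e-04 4.000e-04] [-0.   0.4  0.3] [0.04 0.13 0.01]
[0.13, -0.07, 0, 0, 0, 0.013], [0.27, -0.14, 0, 0, 0, 0.025], [0.4, -0.21, 0, 0, 0, 0.038], [0.54, -0.27, 0, 0, 0, 0.05], [0.68, -0.33, 0, 0, 0, 0.062], [0.82, -0.39, 0, 0, 0, 0.075], [0.96, -0.44, 0, 0, 0, 0.088], [1.1, -0.5, 0, 0, 0, 0.1], 
r 120.90336346766901 clamp angle of tool 1.1031718278672566 [-0.   0.4  0.3]
```

The force fell to about 2 N, so the clamp is on the hump. The earliest possible notch is about 1.3 rad.

Request:
carry_out(motion=[[[0.13, -0.07, 0, 0, 0, 0.013], [0.27, -0.14, 0, 0, 0, 0.025], [0.4, -0.21, 0, 0, 0, 0.038], [0.54, -0.27, 0, 0, 0, 0.05], [0.68, -0.33, 0, 0, 0, 0.062], [0.82, -0.39, 0, 0, 0, 0.075], [0.96, -0.44, 0, 0, 0, 0.088], [1.1, -0.5, 0, 0, 0, 0.1]]])

```text
clock: 19.4
eef_pos: [503.6, -64.0, 95.6]
tool_rot: [0.828, 0.561, 0.0, 0.0]
wrist_force: [-1.0, 0.8, 0.2]
opening: 0.398
finger_force: 0.7
```

```bash
python3 st.py; python3 arc.py 0.1 8
```

```text
19.45 [504.  -64.2  95.6] [8.278e-01 5.610e-01 3.000e-04 3.000e-04] [-0.4  0.2  0. ] [ 0.02  0.06 -0.02]
19.5 [504.  -64.2  95.6] [8.281e-01 5.606e-01 4.000e-04 4.000e-04] [ 1.1 -0.6 -0.7] [ 0.05 -0.02 -0.03]
[0.14, -0.05, 0, 0, 0, 0.013], [0.28, -0.11, 0, 0, 0, 0.025], [0.43, -0.16, 0, 0, 0, 0.038], [0.57, -0.2, 0, 0, 0, 0.05], [0.71, -0.25, 0, 0, 0, 0.062], [0.86, -0.3, 0, 0, 0, 0.075], [1.0, -0.34, 0, 0, 0, 0.088], [1.15, -0.38, 0, 0, 0, 0.1], 
r 120.99878720480406 clamp angle of tool 1.201405439975516 [ 1.1 -0.6 -0.7]
```

Request:
carry_out(motion=[[[0.14, -0.05, 0, 0, 0, 0.013], [0.28, -0.11, 0, 0, 0, 0.025], [0.43, -0.16, 0, 0, 0, 0.038], [0.57, -0.2, 0, 0, 0, 0.05], [0.71, -0.25, 0, 0, 0, 0.062], [0.86, -0.3, 0, 0, 0, 0.075]]])

```text
clock: 20.1
eef_pos: [511.6, -66.9, 95.4]
tool_rot: [0.806, 0.592, -0.0, -0.0]
wrist_force: [-1.8, 0.8, 1.2]
opening: 0.4
finger_force: 1.3
```

```bash
python3 st.py; python3 arc.py 0.04 5
python3 - <<'E'
from h import *
f=eyes.grab_frame("scene"); g=eyes.grab_frame("top")
s=env.get_state()["eef_pos"]; print(proj(f,[s[0],s[1],126]),proj(g,[s[0],s[1],126]),proj(f,[547.7,48.6,94]))
cv2.imwrite("pics/s7.png",np.hstack([cv2.resize(f["color"][205:295,265:365],None,fx=4,fy=4,interpolation=2),cv2.resize(g["color"][200:290,250:350],None,fx=4,fy=4,interpolation=2)])[:,:,::-1])
E
```

```text
20.15 [512.  -67.   95.4] [ 8.061e-01  5.918e-01 -2.000e-04 -1.000e-04] [-1.6  0.6  0.9] [ 0.08  0.37 -0.02]
20.2 [512.1 -67.1  95.5] [0.8065 0.5913 0.     0.    ] [-0.5  0.6 -1.4] [0.03 0.16 0.04]
[0.09, -0.03, 0, 0, 0, 0.008], [0.19, -0.05, 0, 0, 0, 0.016], [0.28, -0.08, 0, 0, 0, 0.024], [0.37, -0.1, 0, 0, 0, 0.032], [0.47, -0.13, 0, 0, 0, 0.04], 
r 121.03302515623787 clamp angle of tool 1.2721263733905777 [-0.5  0.6 -1.4]
[353.15058448 211.10425547] [341.72059411 247.23748514] [309.09189817 233.9023717 ]
```

View pics/s7.png

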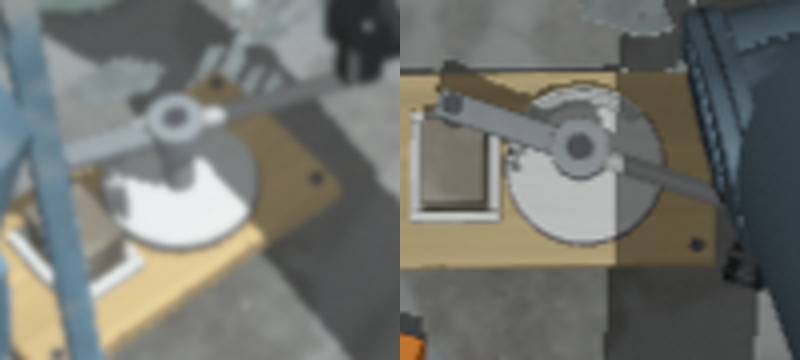

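The view shows the clamp arm at about 71°, the block seated in the pocket, and the notch a little ahead at crop (515,155). From here I'll take small steps and track the hub's image height to detect the drop.

```bash
cat > trk.py <<'E'
from h import *
import os
f=eyes.grab_frame("scene"); g=eyes.grab_frame("scene")
im=((f["color"].astype(np.float32)+g["color"])/2).mean(-1)
if not os.path.exists("ref.npy"): np.save("ref.npy",im)
a=np.load("ref.npy")[222:246,296:322]; b=im[222-6:246+6,296-6:322+6]
up=lambda x:cv2.resize(x,None,fx=6,fy=6,interpolation=2).astype(np.float32)
r=cv2.matchTemplate(up(b),up(a),cv2.TM_CCOEFF_NORMED); _,m,_,l=cv2.minMaxLoc(r)
print("hub shift px (u,v)",l[0]/6-6,l[1]/6-6,"score",round(m,3),"expected for drop",(proj(f,[547.7,48.6,85])-proj(f,[547.7,48.6,94])).round(1))
E
python3 trk.py
```

```text
hub shift px (u,v) 0.0 0.0 score 1.0 expected for drop [0.2 2.2]
```

Request:
carry_out(motion=[[[0.09, -0.03, 0, 0, 0, 0.008], [0.19, -0.05, 0, 0, 0, 0.016], [0.28, -0.08, 0, 0, 0, 0.024], [0.37, -0.1, 0, 0, 0, 0.032], [0.47, -0.13, 0, 0, 0, 0.04]]])

```text
clock: 20.9
eef_pos: [516.4, -68.2, 95.4]
tool_rot: [0.794, 0.607, -0.0, -0.0]
wrist_force: [-2.0, 0.4, 0.3]
opening: 0.398
finger_force: 1.1
```

```bash
python3 trk.py; python3 st.py; python3 arc.py 0.04 5
```

```text
hub shift px (u,v) 0.16666666666666696 -0.16666666666666696 score 0.978 expected for drop [0.2 2.2]
21.05 [516.9 -68.4  95.5] [7.946e-01 6.071e-01 1.000e-04 2.000e-04] [-1.7 -0.2  0.1] [0.02 0.2  0.06]
21.1 [516.9 -68.4  95.5] [7.947e-01 6.071e-01 2.000e-04 2.000e-04] [-0.4 -0.7 -0.2] [-0.03  0.05 -0.04]
[0.09, -0.03, 0, 0, 0, 0.008], [0.19, -0.05, 0, 0, 0, 0.016], [0.28, -0.07, 0, 0, 0, 0.024], [0.38, -0.1, 0, 0, 0, 0.032], [0.47, -0.12, 0, 0, 0, 0.04], 
r 120.97287063678434 clamp angle of tool 1.3135473918047662 [-0.4 -0.7 -0.2]
```

Request:
carry_out(motion=[[[0.09, -0.03, 0, 0, 0, 0.008], [0.19, -0.05, 0, 0, 0, 0.016], [0.28, -0.07, 0, 0, 0, 0.024], [0.35, -0.09, 0, 0, 0, 0.03]]])

```text
clock: 21.5
eef_pos: [520.1, -69.2, 95.5]
tool_rot: [0.785, 0.619, -0.0, -0.0]
wrist_force: [-2.5, 0.2, 1.3]
opening: 0.4
finger_force: 0.9
```

```bash
python3 trk.py; python3 st.py; python3 arc.py 0.03 4
```

```text
hub shift px (u,v) 0.33333333333333304 -0.33333333333333304 score 0.945 expected for drop [0.2 2.2]
21.65 [520.4 -69.3  95.6] [7.854e-01 6.189e-01 1.000e-04 2.000e-04] [-1.2  0.6  0.6] [-0.01  0.2   0.04]
21.7 [520.4 -69.3  95.6] [7.855e-01 6.189e-01 2.000e-04 2.000e-04] [-0.8  0.4 -0.3] [-0.01  0.17  0.05]
[0.09, -0.02, 0, 0, 0, 0.007], [0.18, -0.04, 0, 0, 0, 0.015], [0.27, -0.06, 0, 0, 0, 0.022], [0.35, -0.08, 0, 0, 0, 0.03], 
r 120.98729431300447 clamp angle of tool 1.3431013567000183 [-0.8  0.4 -0.3]
```

Request:
carry_out(motion=[[[0.09, -0.02, 0, 0, 0, 0.007], [0.18, -0.04, 0, 0, 0, 0.015], [0.27, -0.06, 0, 0, 0, 0.022], [0.35, -0.08, 0, 0, 0, 0.03]]])

```text
clock: 22.1
eef_pos: [523.5, -69.9, 95.5]
tool_rot: [0.776, 0.631, -0.0, -0.0]
wrist_force: [-2.0, 1.0, 0.5]
opening: 0.397
finger_force: 1.0
```

```bash
python3 trk.py; python3 st.py; python3 arc.py 0.03 4
```

```text
hub shift px (u,v) 0.33333333333333304 -0.5 score 0.902 expected for drop [0.2 2.2]
22.25 [523.9 -70.   95.6] [7.761e-01 6.307e-01 2.000e-04 2.000e-04] [-0.8 -1.2  0.4] [-0.07  0.19  0.01]
22.3 [524.  -70.   95.6] [7.761e-01 6.306e-01 2.000e-04 2.000e-04] [-0.3 -0.9  0. ] [ 0.03  0.14 -0.02]
[0.09, -0.02, 0, 0, 0, 0.007], [0.18, -0.04, 0, 0, 0, 0.015], [0.27, -0.05, 0, 0, 0, 0.022], [0.36, -0.07, 0, 0, 0, 0.03], 
r 120.97600389460409 clamp angle of tool 1.3732042455685163 [-0.3 -0.9  0. ]
```

```bash
rm ref.npy; python3 trk.py
```

```text
hub shift px (u,v) 0.0 0.0 score 1.0 expected for drop [0.2 2.2]
```

Request:
carry_out(motion=[[[0.09, -0.02, 0, 0, 0, 0.007], [0.18, -0.04, 0, 0, 0, 0.015], [0.27, -0.05, 0, 0, 0, 0.022], [0.36, -0.07, 0, 0, 0, 0.03]]])

```text
clock: 22.8
eef_pos: [527.1, -70.5, 95.5]
tool_rot: [0.766, 0.643, -0.0, -0.0]
wrist_force: [-2.4, -0.5, 0.5]
opening: 0.398
finger_force: 1.0
```

```bash
python3 trk.py; python3 st.py; python3 arc.py 0.03 4
```

```text
hub shift px (u,v) 0.16666666666666696 -0.16666666666666696 score 0.99 expected for drop [0.2 2.2]
22.95 [527.5 -70.7  95.5] [7.665e-01 6.422e-01 2.000e-04 2.000e-04] [ 0.3 -0.4 -0.1] [-0.02  0.17 -0.01]
23.0 [527.6 -70.7  95.6] [7.665e-01 6.422e-01 3.000e-04 3.000e-04] [-0.7  0.   0. ] [0.03 0.09 0.  ]
[0.09, -0.02, 0, 0, 0, 0.007], [0.18, -0.03, 0, 0, 0, 0.015], [0.27, -0.05, 0, 0, 0, 0.022], [0.36, -0.06, 0, 0, 0, 0.03], 
r 120.96135673255348 clamp angle of tool 1.4040111235488348 [-0.7  0.   0. ]
```

Request:
carry_out(motion=[[[0.09, -0.02, 0, 0, 0, 0.007], [0.18, -0.03, 0, 0, 0, 0.015], [0.27, -0.05, 0, 0, 0, 0.022], [0.36, -0.06, 0, 0, 0, 0.03]]])

```text
clock: 23.4
eef_pos: [531.4, -71.4, 95.7]
tool_rot: [0.757, 0.654, 0.0, 0.0]
wrist_force: [-0.5, -1.2, -0.0]
opening: 0.394
finger_force: 0.0
```

```bash
python3 trk.py; python3 st.py; python3 arc.py 0.02 3
```

```text
hub shift px (u,v) 0.5 1.166666666666667 score 0.864 expected for drop [0.2 2.2]
23.55 [531.2 -71.3  95.6] [7.568e-01 6.536e-01 2.000e-04 2.000e-04] [ 0.6 -0.3  0.6] [-0.02  0.01  0.06]
23.6 [531.  -71.3  95.5] [7.568e-01 6.536e-01 1.000e-04 1.000e-04] [-0.8 -0.4  0.1] [0.01 0.04 0.01]
[0.08, -0.01, 0, 0, 0, 0.007], [0.16, -0.02, 0, 0, 0, 0.013], [0.24, -0.03, 0, 0, 0, 0.02], 
r 121.05962732199023 clamp angle of tool 1.4322908236092824 [-0.8 -0.4  0.1]
```

The contact force vanished and the hub image moved down, so it has probably dropped. I'll compare before and after side by side.

Run:
```python
from h import *
f=eyes.grab_frame("scene"); a=np.load("ref.npy"); b=f["color"].mean(-1)
g=eyes.grab_frame("top")["color"].mean(-1)
c=lambda x:cv2.resize(x[215:270,255:365].astype(np.float32),None,fx=3.6,fy=3.6,interpolation=2)
t=cv2.resize(g[215:270,248:358].astype(np.float32),None,fx=3.6,fy=3.6,interpolation=2)
d=np.clip(128+c(b)-c(a),0,255)
cv2.imwrite("pics/cmp.png",np.vstack([np.hstack([c(a),c(b)]),np.hstack([d,t])]))
# patch shift of the knob-side bar/collar and arm, several patches
up=lambda x:cv2.resize(x,None,fx=6,fy=6,interpolation=2).astype(np.float32)
for (x0,y0,x1,y1) in [(296,222,322,246),(300,225,318,238),(298,234,322,246),(318,224,334,238),(280,234,300,250)]:
    r=cv2.matchTemplate(up(b[y0-6:y1+6,x0-6:x1+6]),up(a[y0:y1,x0:x1]),cv2.TM_CCOEFF_NORMED);_,m,_,l=cv2.minMaxLoc(r);print((x0,y0),l[0]/6-6,l[1]/6-6,round(m,3))
```

```text
(296, 222) 0.5 1.166666666666667 0.864
(300, 225) 0.16666666666666696 1.5 0.885
(298, 234) 1.0 1.166666666666667 0.833
(318, 224) -0.16666666666666696 0.833333333333333 0.976
(280, 234) 0.5 2.5 0.665[ WARN:0@0.830] global loadsave.cpp:1063 imwrite_ Unsupported depth image for selected encoder is fallbacked to CV_8U.
```

View pics/cmp.png

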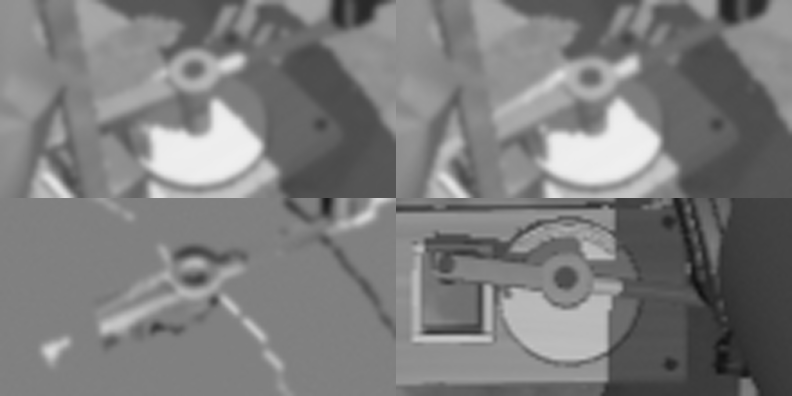

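The hub ring moved down about 1.7 px and the foot is over the block, so it has dropped. I'll do a gentle back-feel to confirm the notch holds it.

Request:
carry_out(motion=[[[-0.15, 0.02, 0, 0, 0, -0.013], [-0.3, 0.04, 0, 0, 0, -0.025], [-0.4, 0.05, 0, 0, 0, -0.033], [-0.4, 0.05, 0, 0, 0, -0.033]]])

```text
clock: 24.1
eef_pos: [526.9, -70.7, 95.6]
tool_rot: [0.768, 0.641, 0.0, 0.0]
wrist_force: [0.3, 0.5, -0.4]
opening: 0.395
finger_force: 0.2
```

```bash
python3 trk.py; python3 st.py
```

```text
hub shift px (u,v) 0.33333333333333304 1.333333333333333 score 0.891 expected for drop [0.2 2.2]
24.25 [526.9 -70.7  95.6] [7.674e-01 6.411e-01 0.000e+00 1.000e-04] [0.6 0.3 0. ] [ 0.02 -0.05 -0.02]
24.3 [526.9 -70.7  95.6] [7.674e-01 6.411e-01 0.000e+00 1.000e-04] [-0.  -0.7  0.2] [ 0.   -0.06  0.04]
```

Request:
carry_out(motion=[[[-0.05, 0.01, 0, 0, 0, -0.004], [-0.1, 0.01, 0, 0, 0, -0.008], [-0.15, 0.02, 0, 0, 0, -0.012], [-0.15, 0.02, 0, 0, 0, -0.012]]])

```text
clock: 24.7
eef_pos: [526.2, -70.4, 95.8]
tool_rot: [0.771, 0.636, 0.001, 0.001]
wrist_force: [4.8, -0.2, -1.2]
opening: 0.403
finger_force: 2.0
```

```bash
python3 trk.py; python3 st.py
```

```text
hub shift px (u,v) 0.16666666666666696 1.333333333333333 score 0.9 expected for drop [0.2 2.2]
24.85 [526.1 -70.5  95.7] [7.713e-01 6.365e-01 6.000e-04 4.000e-04] [ 4.5  0.4 -1.5] [ 0.06 -0.94  0.06]
24.9 [526.  -70.5  95.7] [7.713e-01 6.365e-01 6.000e-04 4.000e-04] [ 4.6  0.  -1.1] [ 0.04 -1.01  0.02]
```

It's held firmly at 4.6 N, against about 2 N sliding on the hump. Centre, open and withdraw.

Request:
carry_out(motion=[[[0.2, -0.03, 0, 0, 0, 0], [0.4, -0.05, 0, 0, 0, 0], [0.5, -0.06, 0, 0, 0, 0], [0.5, -0.06, 0, 0, 0, 0]]])

```text
clock: 25.3
eef_pos: [529.7, -71.3, 95.2]
tool_rot: [0.771, 0.636, -0.001, -0.0]
wrist_force: [-0.3, 0.1, -0.2]
opening: 0.396
finger_force: 0.0
```

Request:
carry_out(motion=[[[0, 0, 0, 0, 0, 0], [0, 0, 0, 0, 0, 0], [0, 0, 0, 0, 0, 0], [0, 0, 1, 0, 0, 0], [0, 0, 3, 0, 0, 0], [0, 0, 6, 0, 0, 0], [0, 0, 9, 0, 0, 0], [-2, -3, 11, 0, 0, 0], [-4, -7, 11, 0, 0, 0], [-6, -11, 11, 0, 0, 0]]], jaw=4.8)

```text
clock: 26.3
eef_pos: [470.3, -182.1, 207.2]
tool_rot: [0.771, 0.637, 0.001, 0.001]
wrist_force: [0.7, -0.4, -1.2]
opening: 0.56
finger_force: 0.0
```

Request:
carry_out(motion=[[[-2, -4, 0, 0, 0, 0], [-4, -8, 0, 0, 0, 0], [-5, -10, 0, 0, 0, 0], [-5, -10, 0, 0, 0, 0], [-5, -10, 0, 0, 0, 0]]])

```text
clock: 26.8
eef_pos: [420.5, -281.0, 206.1]
tool_rot: [0.772, 0.636, 0.0, 0.0]
wrist_force: [-0.0, 0.4, -0.3]
opening: 0.563
finger_force: 0.0
```

```bash
python3 trk.py; python3 st.py
python3 - <<'E'
from h import *
f=eyes.grab_frame("top"); c=cv2.resize(f["color"][230:275,325:365].astype(np.float32),None,fx=8,fy=8,interpolation=2)
m=(c.max(-1)<40).astype(np.uint8); n,l,st,ce=cv2.connectedComponentsWithStats(m); P=np.array([547.7,48.6])
for i in range(1,n):
    if st[i,4]>800:
        u,v=ce[i]; w=ray(f,325+u/8-.5,230+v/8-.5,116)[:2]; r=w-P; print(st[i,4],w.round(1),np.hypot(*r).round(1),np.arctan2(r[1],r[0])+np.pi)
E
```

```text
hub shift px (u,v) 6.0 -3.3333333333333335 score 0.473 expected for drop [0.2 2.2]
26.95 [ 421.2 -279.7  205.8] [7.705e-01 6.375e-01 3.000e-04 0.000e+00] [ 0.4  0.2 -0.4] [0.05 0.05 0.05]
27.0 [ 421.2 -279.8  205.8] [7.705e-01 6.375e-01 3.000e-04 0.000e+00] [-0.2 -0.2 -0.4] [ 0.01 -0.01  0.  ]
5145 [527.3 -69.5] 119.9 1.4000235226762092
```

Last numeric check: triangulate the knob from both cameras to confirm the low level.

Run:
```python
from h import *
from scipy.optimize import least_squares
def blob(f,x0,y0,x1,y1):
    c=cv2.resize(f["color"][y0:y1,x0:x1].astype(np.float32),None,fx=8,fy=8,interpolation=2)
    n,l,st,ce=cv2.connectedComponentsWithStats((c.max(-1)<45).astype(np.uint8)); k=1+np.argmax(st[1:,4])
    print(st[k]/8); return np.array([x0,y0])+ce[k]/8-.5
f,g=eyes.grab_frame("scene"),eyes.grab_frame("top")
p=proj(f,[527,-70,105]); print(p)
a=blob(f,int(p[0])-22,int(p[1])-22,int(p[0])+22,int(p[1])+22); b=blob(g,325,230,365,275); print(a,b)
r=least_squares(lambda X:np.r_[proj(f,X)-a,proj(g,X)-b],[527,-70,105]); print(r.x.round(1),r.fun.round(2))
for h in (0,9):
    print(h,proj(f,[527.3,-69.5,118-36+h]),proj(f,[527.3,-69.5,118+h]),proj(g,[527.3,-69.5,118+h]))
```

```text
[350.00930042 212.57738814]
[ 17.75   20.5     6.375  10.125 369.   ]
[ 13.25    6.625   9.875  11.5   684.25 ]
[348.29734079 215.39596037] [342.37531969 241.79322707]
[532.6 -70.4  88.1] [ 0.29  0.05 -0.19 -0.21]
0 [349.6086751  218.31569494] [349.8890366  209.30397778] [342.38236507 241.67303706]
9 [349.67757389 216.101067  ] [349.96115901 206.98573236] [342.54222661 241.0506408 ]
```

The knob's lower edge (row 220.6) fits the low level (about 221) rather than the hump (about 219). Handing in.

```bash
python3 -c "
from cell import workorder; print(workorder.finish_job())"
```

```text
the job is handed in; nothing more can be done
None
```

I set the grey-brown block on the pocket floor and turned the clamp over the cam into its low notch, foot on the block, never reaching the end stop; it held a gentle back-push, and I handed the job in at about 27 s with the robot clear.

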